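# Load a sample bottle on the rocking mixer and lay its retaining bar

### The arm

A 6-joint arm with a two-finger parallel gripper is mounted at the origin on the work surface. World frame = base frame: x ahead of the robot, y to its left, z up, the work surface at z = 0. Lengths are in mm, angles in degrees, forces in N, time in s.
With the tool pointing down it reaches from about 350 to 850 mm from the base axis. Payload 8.1 kg.
Tool frame: the origin (TCP) lies on the centre line of the jaws, within the pads' length; the fingertips stand 19 mm ahead of it and the grasp point (between the pads) is the TCP (r.tip_reach is the z of the fingertips in the tool frame, in mm); z points along the fingers, y is the line along which they close (so a half turn about z gives the same grasp; the last joint's range is limited). The gripper opens to 85 mm and grips with 20 to 120 N. Pads are 22 mm wide; open, the fingers measure 114 mm over their backs; the gripper's body (76 mm by 85 mm) begins 54 mm behind the grasp point. The pads swing forward as they close: fully open they stand 13 mm farther back than shut.
Start: joints at [-79.206, 7.471, 85.268, -0, 87.261, -4.893], TCP at [162.255, -577.649, 216.592] pointing down, gripper open.
Joint ranges: [-169.43, 169.43], [-51.17, 129.36], [1.28, 143.12], [-76.62, 256.62], [0, 156.53], [-152.29, 152.29]. Speed limits (degrees/s): [136.94, 136.94, 159.86, 180, 180, 180].

### API

Orientations are given as [roll, pitch, yaw] about the fixed x, y, z axes, in that order (R = Rz(yaw) Ry(pitch) Rx(roll)).
In Python, from bench import r gives the robot as it stands. The module is installed in compiled form; this text tells all that it offers.
- The arm moves only by the shell command python3 -m handwheel 'ROWS' [FORCE]. ROWS is JSON, a list of rows, each a list of 7 numbers: the shift along the tool's x, y, z in m, then the turn, a rotation vector about the tool's x, y, z in degrees, then the finger opening in m, from 0 to 0.0854. In form: [[tx, ty, tz, ax, ay, az, claw], ...]. A call has 1 to 8 rows; each row shifts and turns the commanded pose from where the row before left it, along the tool's axes as they then stand; what a row does not reach is not made up. A row lasts 1/12 s, in which the tool goes at most 41.7 mm and 7.16 degrees, less where a joint would pass 70% of its speed; a pose out of reach is approached as far as the arm can. A call with a gripper value outside its range is refused whole. The fingers move at their own pace and stop on an object; FORCE is the grip in N (left out, the last holds). Time passes only in rows, so rows that do not move let the fingers close. It gives the time, the measured TCP pose, the force, the opening and the grip force at its end, in the units of the state.
- r.sense(): the state, without advancing time (a new reading comes with each control period).
- r.snapshot(name): name is "scene" or "top" or "wrist"; returns (picture, depth): 480x640x3 uint8, blue, green, red; 480x640 float32, mm along the optical axis (not along the pixel's ray), 0 where there is no reading.
- r.calibration(name): a dict with "vfov" (degrees; the focal length in pixels is half the picture's height over the tangent of half this angle, whatever the lens; pixels are square), "cx", "cy" (the principal point, pixels), "rvec" (rotation vector, rad) and "tvec" (3), from world to camera coordinates, as OpenCV has them; the wrist camera has in their place "tool_from_camera" (4x4, takes a point from camera to tool coordinates, whose origin is the TCP and whose axes are the flange's). Camera axes: x right, y down, z forward; pixel columns grow to the right and rows downward; lengths in mm; the calibration is good to about 2 mm. A picture is of the moment at which its call begins: read the wrist's pose just before it. calibration takes no time and is no camera call.
- r.hand_in(): hands the job in; it is judged then, once.
The state is a dict: "time": time; "joint_pos": joint angles; "qd": joint speeds; "joint_efforts": joint torques, N m; "tool_pos": TCP position; "tcp_rot": TCP orientation; "ft_force": force on the tool from outside, world axes, zero at the start; "wrist_torque": the same for the moment, N m; "finger_gap": finger opening in mm; "grip_force": force on a finger pad.
Only numpy, scipy, OpenCV 4.12 (cv2) and the standard library are available. Lean on these libraries where they do the work, as an engineer would, in place of code of your own. Each camera call takes 0.05 s, during which the arm holds its last target. There are 200 camera calls.

### The job

Lay the square oil bottle flat in the two saddles of the rocking mixer, its cap towards the mixer's front, and let go of it; then lay the long retaining bar level over it, across the two posts, centred and fully down in both notches. Set both down gently, do not knock the mixer or its lamp, and leave the short bar, the jars and the beaker where they stand.

Things in the scene. Friction and masses are not known exactly. Their poses are not given: they have to be found in the camera images.
- mixer: Rocking mixer, off, fixed to the bench (all sizes in mm): white base 200 (x) x 310 (y) x 50 high, steel platform on it (top at 62). Origin: centre of the underside; x from its front (knob, display; roughly to the robot) to its back, z up. It carries two grey saddles for a bottle lying along x, and two aluminium posts (44 in x, 12 in y) at y = -88 and +88 for the retaining bar.
- mixer_lamp (a point): Middle of the lower front edge of the white lamp bar, at x = 12, z = 267 from the mixer's origin; axes as the mixer. The lamp is 30 (x) x 26 high x 296 (y), on thin uprights at its ends (y = -138, +138). It hangs in the way of a gripper coming straight down on the saddles or notches: lean the gripper some 40 degrees towards the mixer's front.
- mixer_saddles (a point): Point on the saddles' floor level (70 above the bench), midway between the two saddles; axes as the mixer. The saddles stand at x = -35 and +35, each 16 long in x, with a flat floor; their side walls rise 17 above the floor and flare outwards: about 53 apart at the floor, 66 at the top. The bottle's origin belongs here.
- mixer_notches (a point): Point midway between the two posts at the height of the notch floors (124 above the bench); axes as the mixer. Each notch is open in y, flat floored, about 28 wide in x at the floor and 40 at its rim, 15 deep. The long bar's origin belongs here, its length along y.
- bottle: Square glass bottle of golden oil with a round white cap, lying on its side: body 110 (x) x 46 (y) x 46 (z), then neck and cap (diameter 36) at the -x end, 143 overall; about 0.3 kg. Origin: centre of the body's underside as it lies; x along the bottle, cap towards -x, z up.
- bottle_cap (a point): Centre of the outer end of the bottle's cap: 88 from the bottle's origin along -x, 23 above the underside.
- long_bar: Long aluminium retaining bar lying flat: 200 (y) x 24 (x) x 12 (z), with an upright grip block on its middle, 30 (x) x 20 (y) x 40 high (from z = 12 to 52), to be pinched across its 20 mm. About 0.2 kg. Origin: centre of the underside; y along the bar, z up. Both ways round are alike.
- long_bar_grip (a point): Grip point in the long bar's grip block, 36 above the bar's underside.
- short_bar: Shorter bar of the same make, 130 long, too short for the posts, with the same section and grip block; bystander. Origin: centre of the underside; y along the bar.
- jar_a: Round glass jar of oil with a white lid, diameter 64, 85 high; bystander. Origin: centre of the underside.
- jar_b: Another such jar; bystander. Origin: centre of the underside.
- beaker: Empty glass beaker, rim diameter 68, 75 high; bystander. Origin: centre of the underside.
Things that resemble listed ones, but are neither listed nor needed, are in the scene too. What is shaped like the bottle but green is not meant.

How it is judged (in metres and radians):
On the way, in this order (a step that is already met when the one before it is completed fails the run):
1. the bottle lies in both saddles, cap to the front, released (x of bottle in the frame of mixer_saddles between -0.02 and 0.02 m and y of bottle in the frame of mixer_saddles between -0.008 and 0.008 m and z of bottle in the frame of mixer_saddles between -0.004 and 0.004 m and angle between the x axis of bottle and the x axis of mixer, either way round below 0.12 rad and x of bottle_cap in the frame of mixer_saddles below -0.05 m and linear speed of bottle below 0.02 m/s and contact force between the fingers and bottle below 0.3 N), for 0.2 s.
2. the long bar lies in both notches over the bottle, released (all of step 1 and x of long_bar in the frame of mixer_notches between -0.006 and 0.006 m and y of long_bar in the frame of mixer_notches between -0.012 and 0.012 m and z of long_bar in the frame of mixer_notches between -0.004 and 0.004 m and angle between the y axis of long_bar and the y axis of mixer, either way round below 0.05 rad and angle between long_bar's own z axis and vertical below 0.06 rad and linear speed of long_bar below 0.02 m/s and contact force between the fingers and long_bar below 0.3 N), for 0.2 s.
At the end, for the whole second after the job is handed in: Bottle down in both saddles, cap to the front (20 mm along, 8 across, 4 in height, 0.12 rad); long bar level in both notches over it (6 mm in x, 12 in y, 4 in height, 0.05 rad in yaw, 0.06 tilt); both released and at rest (all of step 2); the robot touches nothing.
It fails at once if a bystander (short bar, jar or beaker) moved more than 30 mm or tipped (distance of any of short_bar, jar_a, jar_b, beaker from where it was at the start of the episode above 0.03 m or angle between any of short_bar, jar_a, jar_b, beaker's own z axis and vertical above 0.3 rad).
It fails at once if the bottle is dropped: out of the fingers it falls faster than 0.5 m/s (over about 13 mm) (linear speed of bottle above 0.5 m/s and contact force between the fingers and bottle below 0.1 N).
It fails at once if the long bar is dropped: out of the fingers it falls faster than 0.5 m/s (over about 13 mm) (linear speed of long_bar above 0.5 m/s and contact force between the fingers and long_bar below 0.1 N).
It fails at once if the bottle or the long bar is banged or pressed onto the mixer with more than 90 N (contact force between any of bottle, long_bar and mixer above 90 N).
It fails at once if the robot knocks the mixer or its lamp with more than 40 N (contact force between any of the arm, the fingers and mixer above 40 N).
It also fails if it takes over 64 s, if anything falls off the work surface, if the arm or the gripper's body presses on something with over 40 N, if the wrist force passes 120 N, or if a joint passes its speed limit or range.

## Working session

There is one attempt and no reset: what is moved stays moved. The work goes in short steps, Python scripts to look and compute and a shell command to move; the robot and the scene stay as the last step left them, time stands still between calls to the robot, and variables do not carry over. Pictures are saved under pics/ and viewed, at most 10 in all, crops included, and the job is handed in when it is done.

```bash
mkdir -p pics; cat > h.py <<'E'
import numpy as np, cv2
from scipy.spatial.transform import Rotation as R
from bench import r
def save(n,img): cv2.imwrite('pics/'+n+'.png',img)
def K(c): 
    f=240/np.tan(np.radians(c['vfov']/2)); return f,c['cx'],c['cy']
def pose():
    s=r.sense(); return np.array(s['tool_pos']),R.from_euler('xyz',s['tcp_rot'],degrees=True)
def cam(name):
    "returns img, depth, world point map (480,640,3)"
    p,q=pose(); img,d=r.snapshot(name); c=r.calibration(name)
    f,cx,cy=K(c); v,u=np.mgrid[:480,:640]
    P=np.dstack([(u-cx)/f*d,(v-cy)/f*d,d]).reshape(-1,3)
    if name=='wrist':
        T=np.array(c['tool_from_camera']); P=q.apply(P@T[:3,:3].T+T[:3,3])+p
    else:
        A=cv2.Rodrigues(np.array(c['rvec'],float))[0]; P=(P-np.array(c['tvec']).ravel())@A
    P=P.reshape(480,640,3); P[d==0]=np.nan
    return img,d,P
E
python3 - <<'E'
from h import *
for n in ('scene','top'):
    i,d,P=cam(n); save(n+'0',i); np.save(n+'0.npy',P)
    print(n,{k:np.round(v,3) if k!='lens' else v for k,v in r.calibration(n).items()}, (d==0).mean())
print(r.calibration('wrist')); print(r.sense())
E
```

```text
scene {'vfov': np.float64(42.408), 'cx': np.float64(311.091), 'cy': np.float64(237.906), 'rvec': array([ 1.308,  2.134, -0.965]), 'tvec': array([ 207.072, -159.331, 1898.939])} 0.0049609375
top {'vfov': np.float64(44.359), 'cx': np.float64(313.137), 'cy': np.float64(243.116), 'rvec': array([ 2.169, -2.053,  0.223]), 'tvec': array([ -34.638,  525.621, 1330.354])} 0.003984375
{'vfov': 59.261451830589756, 'cx': 323.91958251560817, 'cy': 244.11305485629174, 'tool_from_camera': array([[ 8.17293301e-04, -9.61811449e-01, -2.73711652e-01,
         6.92421913e+01],
       [ 9.99999650e-01,  8.35555580e-04,  4.98557215e-05,
        -4.89453407e-01],
       [ 1.80749495e-04, -2.73711597e-01,  9.61811795e-01,
        -1.56768915e+02],
       [ 0.00000000e+00,  0.00000000e+00,  0.00000000e+00,
         1.00000000e+00]])}
{'time': 0.1, 'joint_pos': array([-7.92059439e+01,  7.50922429e+00,  8.53227622e+01, -9.90653843e-04,
        8.72620313e+01, -4.89312609e+00]), 'qd': array([ 0.13205141, -0.02276897, -0.07074984, -0.1367137 ,  0.07734999,
       -0.13518784]), 'joint_efforts': array([ 1.71649546e-03, -5.70950460e+01, -5.01941407e+01, -2.02360643e-04,
        8.15352949e-03,  7.79418838e-05]), 'tool_pos': array([ 162.14854085, -577.1384568 ,  215.66824369]), 'tcp_rot': array([-1.79906240e+02, -7.03363263e-03,  1.56872245e+01]), 'ft_force': array([ 0.49729839, -0.46074562,  0.58608591]), 'wrist_torque': array([ 0.01522387,  0.0218322 , -0.04149957]), 'grip_force': 0.0, 'finger_gap': 85.82654340441852}
```

View pics/scene0.png

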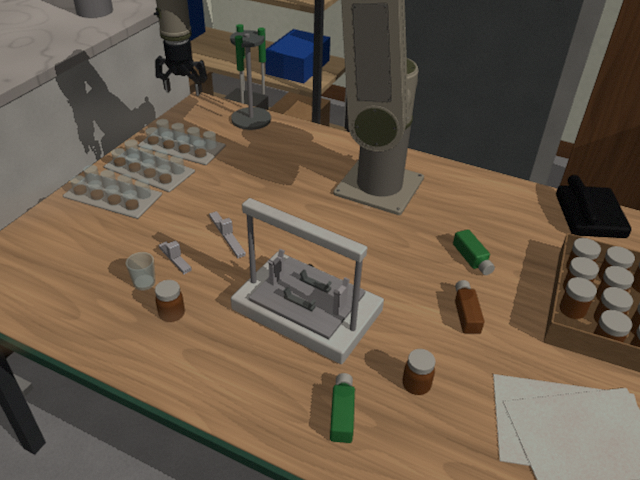

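View pics/top0.png

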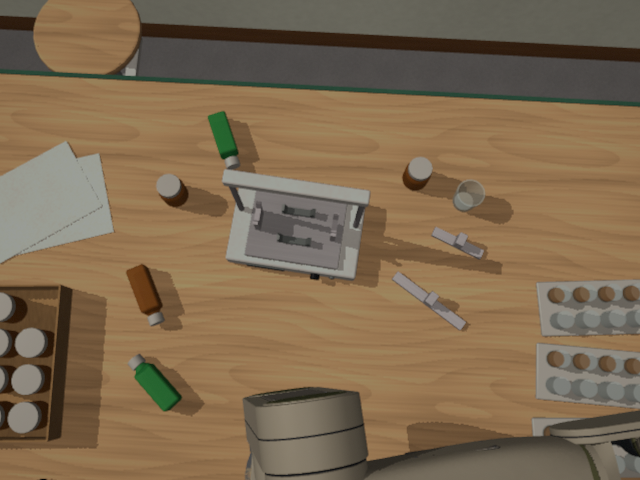

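The scene view shows the mixer at (308,300), the amber bottle at (468,307), the long bar at (226,234) and the short bar at (175,257). In the top view they are at (297,235), (145,292), (430,300) and (458,242).

Bottle candidates in the top view are amber (145,292), green (222,138) and green (155,383); I choose the amber one. Bar candidates are (430,300), the longer, and (458,242), the shorter; I choose (430,300).

```bash
python3 - <<'E'
from h import *
def comp(P,px,zmin,rad):
    c=P[px[1],px[0]]; m=(P[...,2]>zmin)&(np.hypot(P[...,0]-c[0],P[...,1]-c[1])<rad)
    n,l=cv2.connectedComponents(m.astype(np.uint8)); k=l[px[1],px[0]]
    return P[l==k] if k else P[m]
for nm,pt,ps,rad in(('bottle',(145,292),(468,307),110),('long',(430,300),(226,234),130),('short',(458,242),(175,257),90)):
  for cn,px in(('top',pt),('scene',ps)):
    P=np.load(cn+'0.npy'); Q=comp(P,px,6,rad)
    if len(Q)<10: print(nm,cn,'few',P[px[1],px[0]]);continue
    rc=cv2.minAreaRect(Q[:,:2].astype(np.float32))
    print(nm,cn,len(Q),np.round(rc[0],1),np.round(rc[1],1),round(rc[2],1),'z pct',np.round(np.percentile(Q[:,2],[5,50,95,99]),1))
# table level and mixer
for cn in('top','scene'):
    P=np.load(cn+'0.npy'); 
    T=P[np.abs(P[...,2])<8]; print(cn,'table z',np.median(T[:,2]))
    for lo,hi in((40,55),(56,67),(130,150),(240,310)):
        c=np.load('top0.npy')[235,297]
        m=(P[...,2]>lo)&(P[...,2]<hi)&(np.hypot(P[...,0]-c[0],P[...,1]-c[1])<230)
        k=cv2.connectedComponentsWithStats(m.astype(np.uint8)); 
        if m.sum()<5: continue
        for j in range(1,k[0]):
            if k[2][j,4]<25: continue
            Q=P[k[1]==j]; rc=cv2.minAreaRect(Q[:,:2].astype(np.float32))
            print(cn,lo,len(Q),np.round(rc[0],1),np.round(rc[1],1),round(rc[2],1),np.round(np.median(Q[:,2]),1))
P=np.load('top0.npy'); print('px',P[235,297],P[275,314],P[200,300])
i=cv2.imread('pics/top0.png')
save('crop1',np.hstack([cv2.resize(i[255:335,105:185],(390,390),interpolation=2),cv2.resize(i[220:340,385:505],(390,390),interpolation=2)]))
E
```

```text
bottle top 1275 [385.5 379. ] [143.5  47.2] 26.7 z pct [20.9 42.4 48.2 50.2]
bottle scene 1122 [386.9 390.8] [151.3  65.1] 26.9 z pct [12.6 44.7 51.  52.6]
long top 896 [ 411.2 -290. ] [202.8  31.8] 56.5 z pct [ 7.  12.2 52.1 55.6]
long scene 558 [ 408.7 -280.6] [216.6  50.2] 51.6 z pct [ 7.9 14.9 53.6 56.1]
short top 587 [ 556.2 -356.8] [130.9  31.9] 68.6 z pct [ 7.4 12.4 53.1 55.9]
short scene 466 [ 551.3 -349.4] [139.8  54.2] 63.1 z pct [ 7.6 16.  54.3 57. ]
top table z -0.8473385631501117
top 40 3109 [550.1  36.9] [309.8 180.8] 84.3 48.4
top 56 4952 [556.7  35.5] [221.8 159.7] 84.5 61.0
top 130 29 [593.2 121.1] [11.9 11.9] 86.0 136.2
top 130 26 [575.1 -53.8] [12.5  9.3] 2.0 137.0
top 240 2505 [589.7  33.5] [295.7  32.4] 84.1 291.0
scene table z 2.014309900998778
scene 40 31 [ 473. -101.] [10.2 36.9] 89.0 50.7
scene 40 2612 [566.4  39.6] [312.3 208.2] 84.5 50.7
scene 56 3615 [564.5  38. ] [232.  180.7] 83.9 63.4
scene 56 44 [508.1 154.3] [35.3 12.8] 17.9 62.9
scene 130 38 [538.8 -45.7] [17.3 13.2] 9.0 136.7
scene 130 36 [ 583.4 -100. ] [11.9 16. ] 11.0 139.7
scene 130 26 [580.1 -50.3] [12.5 14.1] 7.1 139.7
scene 130 41 [556.3 129.4] [12.3 18. ] 85.1 136.5
scene 130 27 [597.9 124.4] [12.2  9. ] 79.2 139.4
scene 130 41 [611.  174.9] [ 9.7 13.5] 16.4 139.4
scene 240 2357 [594.   36.2] [298.6  35.8] 84.4 292.2
px [543.22818034  33.09433146  59.38108747] [453.06840299 -11.94727335  42.67407561] [629.09336296  31.06455361  58.98212829]
```

View pics/crop1.png

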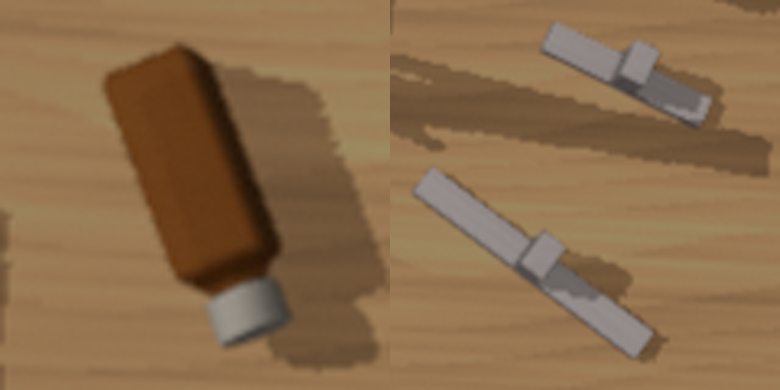

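The crop shows the square amber bottle with its white cap at lower right, and the longer bar at lower left with its grip block in the middle. The picks are confirmed. Next I write a small planner and take a mixer view on the way to the bottle.

```bash
cat >> h.py <<'E'
def plan(*wps):
    "each wp: (pos, rpy); prints the turn and then the shift, in tool axes"
    p,q=pose()
    for P,e in wps:
        Q=R.from_euler('xyz',e,degrees=True); w=np.degrees((q.inv()*Q).as_rotvec()); a=np.linalg.norm(w); n=max(1,int(np.ceil(a/6.8)))
        d=Q.inv().apply(np.array(P)-p)/1000; D=np.linalg.norm(d); m=max(1,int(np.ceil(D/.036)))
        print('turn',np.round(w,2),n,'x',np.round(w/n,2),'| shift',np.round(d,4),m,'x',np.round(d/m,4)); p,q=np.array(P),Q
E
python3 - <<'E'
from h import *
plan(((360,-250,290),(180,-40,-30)),((360,10,290),(180,-40,-5.7)),((400-150*.643*.89,386-150*.643*.45,36+115),(180,-40,26.7)))
E
```

```text
turn [-16.02  37.85  43.75] 9 x [-1.78  4.21  4.86] | shift [ 0.0537 -0.3822 -0.0519] 11 x [ 0.0049 -0.0347 -0.0047]
turn [ 15.62   0.   -18.61] 4 x [ 3.9   0.   -4.65] | shift [-0.0198 -0.2587 -0.0166] 8 x [-0.0025 -0.0323 -0.0021]
turn [ 20.83   0.   -24.82] 5 x [ 4.17  0.   -4.96] | shift [-0.0062 -0.3177  0.1762] 11 x [-0.0006 -0.0289  0.016 ]
```

```bash
python3 -m handwheel '[[0,0,-0.03,-1.78,4.21,4.86,0.085],[0,0,-0.02,-1.78,4.21,4.86,0.085],[0,0,0,-1.78,4.21,4.86,0.085],[0,0,0,-1.78,4.21,4.86,0.085],[0,0,0,-1.78,4.21,4.86,0.085],[0,0,0,-1.78,4.21,4.86,0.085],[0,0,0,-1.78,4.21,4.86,0.085],[0,0,0,-1.78,4.21,4.86,0.085]]' 40
python3 -m handwheel '[[0,0,0,-1.78,4.21,4.86,0.085],[0.005,-0.034,-0.001,0,0,0,0.085],[0.005,-0.034,-0.001,0,0,0,0.085],[0.005,-0.034,-0.001,0,0,0,0.085],[0.005,-0.034,-0.001,0,0,0,0.085],[0.005,-0.034,-0.001,0,0,0,0.085],[0.005,-0.034,-0.001,0,0,0,0.085],[0.005,-0.034,-0.001,0,0,0,0.085]]'
python3 - <<'E'
from h import *
print(pose()[0],pose()[1].as_euler('xyz',True))
plan(((360,-250,290),(180,-40,-30)),((360,10,290),(180,-40,-5.7)))
E
```

```text
time: 0.77
tool_pos: [160.2, -577.6, 266.5]
tcp_rot: [178.1, -36.0, -24.2]
ft_force: [-0.9, 0.8, -0.5]
finger_gap: 84.8
grip_force: 0.0
time: 1.43
tool_pos: [299.2, -381.1, 293.7]
tcp_rot: [180.0, -40.1, -30.0]
ft_force: [-0.1, 0.9, 1.8]
finger_gap: 85.3
grip_force: 0.0
[ 299.23652205 -381.08245602  293.73119192] [179.97030047 -40.08879729 -30.0374415 ]
turn [ 0.05 -0.09 -0.03] 1 x [ 0.05 -0.09 -0.03] | shift [-0.0123 -0.1439 -0.0054] 5 x [-0.0025 -0.0288 -0.0011]
turn [ 15.62   0.   -18.61] 4 x [ 3.9   0.   -4.65] | shift [-0.0198 -0.2587 -0.0166] 8 x [-0.0025 -0.0323 -0.0021]
```

```bash
python3 -m handwheel '[[-0.0025,-0.029,-0.001,0,0,0,0.085],[-0.0025,-0.029,-0.001,0,0,0,0.085],[-0.0025,-0.029,-0.001,0,0,0,0.085],[-0.0025,-0.029,-0.001,0,0,0,0.085],[-0.0025,-0.029,-0.001,0,0,0,0.085],[0,0,0,0,0,0,0.085],[0,0,0,0,0,0,0.085]]' >/dev/null
python3 - <<'E'
from h import *
i,d,P=cam('wrist'); save('w_bar',i); np.save('w_bar.npy',P)
E
python3 -m handwheel '[[0,0,0,3.9,0,-4.65,0.085],[0,0,0,3.9,0,-4.65,0.085],[0,0,0,3.9,0,-4.65,0.085],[0,0,0,3.9,0,-4.65,0.085],[-0.0025,-0.0325,-0.002,0,0,0,0.085],[-0.0025,-0.0325,-0.002,0,0,0,0.085],[-0.0025,-0.0325,-0.002,0,0,0,0.085],[-0.0025,-0.0325,-0.002,0,0,0,0.085]]'
python3 -m handwheel '[[-0.0025,-0.0325,-0.002,0,0,0,0.085],[-0.0025,-0.0325,-0.002,0,0,0,0.085],[-0.0025,-0.0325,-0.002,0,0,0,0.085],[-0.0025,-0.0325,-0.002,0,0,0,0.085],[0,0,0,0,0,0,0.085],[0,0,0,0,0,0,0.085]]'
python3 - <<'E'
from h import *
i,d,P=cam('wrist'); save('w_mix',i); np.save('w_mix.npy',P)
b=cv2.imread('pics/w_bar.png')
save('w2',np.vstack([b,i])[::2,::2] if 0 else cv2.resize(np.hstack([b,i]),(800,300)))
plan(((400-150*.643*.89,386-150*.643*.45,36+115),(180,-40,26.7)))
E
```

```text
time: 2.73
tool_pos: [411.1, -199.5, 302.1]
tcp_rot: [-175.7, -36.8, -6.8]
ft_force: [0.4, -0.1, 0.7]
finger_gap: 84.9
grip_force: 0.0
time: 3.23
tool_pos: [456.7, -102.5, 320.7]
tcp_rot: [-174.3, -34.3, -5.9]
ft_force: [0.6, -0.4, -0.1]
finger_gap: 85.0
grip_force: 0.0
turn [ 14.21   4.25 -26.29] 5 x [ 2.84  0.85 -5.26] | shift [-0.0524 -0.4625  0.1769] 14 x [-0.0037 -0.033   0.0126]
```

View pics/w2.png

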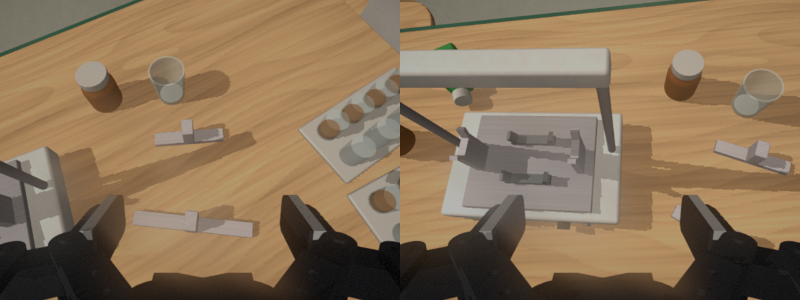

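Left view: long bar at (192,222) in the half-size picture and short bar at (188,133). Right view: mixer with saddles at (530,155) and posts at (468,145) and (577,145). I measure from both.

```bash
python3 - <<'E'
from h import *
P=np.load('w_bar.npy')
# long bar
m=(P[...,2]>6)&(np.hypot(P[...,0]-411,P[...,1]+290)<125)
n,l,s,_=cv2.connectedComponentsWithStats(m.astype(np.uint8)); k=1+np.argmax(s[1:,4]); Q=P[l==k]
rc=cv2.minAreaRect(Q[:,:2].astype(np.float32)); print('bar',len(Q),rc,np.percentile(Q[:,2],[5,50,95,99]))
t=Q[Q[:,2]>46]; print('block top',len(t),t.mean(0), cv2.minAreaRect(t[:,:2].astype(np.float32)))
print('table',np.nanmedian(P[...,2][np.abs(P[...,2])<8]))
P=np.load('w_mix.npy'); print('table',np.nanmedian(P[...,2][np.abs(P[...,2])<8]))
near=np.hypot(P[...,0]-565,P[...,1]-37)<230
for lo,hi in((42,54),(57,66),(68,95),(118,130),(132,145),(280,300)):
    m=near&(P[...,2]>lo)&(P[...,2]<hi); n,l,s,_=cv2.connectedComponentsWithStats(m.astype(np.uint8))
    for j in range(1,n):
        if s[j,4]<60: continue
        Q=P[l==j]; rc=cv2.minAreaRect(Q[:,:2].astype(np.float32))
        print(lo,len(Q),np.round(rc[0],1),np.round(rc[1],1),round(rc[2],1),np.round(np.median(Q[:,2]),1))
E
```

```text
bar 52995 ((364.267333984375, -286.5039367675781), (145.28688049316406, 45.0408935546875), 61.399375915527344) [330.36399156 365.63917678 386.36784576 388.72439794]
block top 52995 [ 356.6629074  -281.73722334  364.81286182] ((364.267333984375, -286.5039367675781), (145.28688049316406, 45.0408935546875), 61.399375915527344)
table -0.6910329681784333
table -0.6457415036592238
42 10088 [565.   38.4] [308.8 198.9] 84.3 49.2
42 3173 [525.8 152.9] [89.5 98.4] 84.3 49.3
57 23797 [565.5  38.9] [220.3 170. ] 84.3 61.4
68 1156 [600.2  35.8] [80.6 16.8] 84.0 70.0
68 216 [604.  170.1] [ 8.4 13.9] 59.0 82.7
68 658 [572.4 121.1] [12.5 45.6] 69.8 82.3
68 117 [ 574.7 -101.9] [ 6.6 13.8] 11.0 82.1
68 270 [554.8 -54. ] [11.7 45.3] 69.4 81.7
68 1260 [530.8  42.6] [81.1 16.5] 84.5 70.0
118 129 [603.6 170. ] [ 7.3 13.9] 54.5 124.0
118 613 [574.1 126.1] [13.9 46.6] 84.2 123.4
118 72 [ 574.4 -100.9] [13.5  6.1] 88.0 123.7
118 517 [556.7 -48.8] [12.5 43.9] 84.9 123.4
132 162 [603.7 169.9] [ 7.5 13.7] 56.1 138.8
132 173 [596.2 124.4] [13.2 10.7] 84.5 137.4
132 163 [578.7 -51. ] [12.3 10.4] 87.8 137.8
132 86 [ 574.8 -101.8] [ 6.9 13.8] 8.1 138.7
132 138 [552.1 127.8] [12.7  8.5] 86.3 138.3
132 131 [534.4 -46.5] [12.2  8.8] 84.4 138.6
280 17670 [587.3  -8. ] [207.6  31. ] 84.5 292.1
```

```bash
python3 - <<'E'
from h import *
P=np.load('w_bar.npy')
m=(P[...,2]>6)&(P[...,2]<62)&(np.hypot(P[...,0]-411,P[...,1]+290)<125)
n,l,s,_=cv2.connectedComponentsWithStats(m.astype(np.uint8))
for j in range(1,n):
    if s[j,4]<300: continue
    Q=P[l==j]; rc=cv2.minAreaRect(Q[:,:2].astype(np.float32)); print('bar',len(Q),rc,np.percentile(Q[:,2],[5,50,95,99]))
    t=Q[Q[:,2]>46]; print('block top',len(t),t.mean(0) if len(t) else '', cv2.minAreaRect(t[:,:2].astype(np.float32)) if len(t) else '')
plan(((440,170,300),(180,-40,26.7)),((320,345,155),(180,-40,26.7)))
E
```

```text
bar 4836 ((414.83062744140625, -285.0053405761719), (200.35067749023438, 30.038110733032227), 55.5974006652832) [ 9.8944434  11.53016022 51.55615423 52.48879087]
block top 679 [ 414.2771138  -285.08933316   51.15221375] ((414.7789001464844, -285.1536865234375), (19.965539932250977, 29.932891845703125), 55.066585540771484)
turn [ 14.21   4.25 -26.29] 5 x [ 2.84  0.85 -5.26] | shift [ 0.0701 -0.2517  0.0852] 8 x [ 0.0088 -0.0315  0.0106]
turn [0. 0. 0.] 1 x [0. 0. 0.] | shift [-0.1151 -0.2103  0.0927] 8 x [-0.0144 -0.0263  0.0116]
```

```bash
python3 -m handwheel '[[0,0,0,2.84,0.85,-5.26,0.085],[0,0,0,2.84,0.85,-5.26,0.085],[0,0,0,2.84,0.85,-5.26,0.085],[0,0,0,2.84,0.85,-5.26,0.085],[0,0,0,2.84,0.85,-5.26,0.085],[0.009,-0.0315,0.0106,0,0,0,0.085],[0.009,-0.0315,0.0106,0,0,0,0.085],[0.009,-0.0315,0.0106,0,0,0,0.085]]'
python3 -m handwheel '[[0.009,-0.0315,0.0106,0,0,0,0.085],[0.009,-0.0315,0.0106,0,0,0,0.085],[0.009,-0.0315,0.0106,0,0,0,0.085],[0.009,-0.0315,0.0106,0,0,0,0.085],[0.009,-0.0315,0.0106,0,0,0,0.085],[0,0,0,0,0,0,0.085]]'
python3 - <<'E'
from h import *
plan(((320,345,155),(180,-40,26.7)))
E
```

```text
time: 3.95
tool_pos: [459.5, -7.4, 312.3]
tcp_rot: [-179.2, -39.6, 26.0]
ft_force: [-2.7, -0.5, 3.2]
finger_gap: 84.9
grip_force: 0.0
time: 4.45
tool_pos: [474.4, 166.6, 305.7]
tcp_rot: [-178.4, -38.6, 27.0]
ft_force: [0.2, -0.7, -0.2]
finger_gap: 85.1
grip_force: 0.0
turn [-1.84  1.39  0.22] 1 x [-1.84  1.39  0.22] | shift [-0.1411 -0.2287  0.0783] 8 x [-0.0176 -0.0286  0.0098]
```

```bash
python3 -m handwheel '[[0,0,0,-1.84,1.39,0.22,0.085],[-0.0176,-0.0286,0.0098,0,0,0,0.085],[-0.0176,-0.0286,0.0098,0,0,0,0.085],[-0.0176,-0.0286,0.0098,0,0,0,0.085],[-0.0176,-0.0286,0.0098,0,0,0,0.085],[-0.0176,-0.0286,0.0098,0,0,0,0.085],[-0.0176,-0.0286,0.0098,0,0,0,0.085],[-0.0176,-0.0286,0.0098,0,0,0,0.085]]'
python3 -m handwheel '[[-0.0176,-0.0286,0.0098,0,0,0,0.085],[0,0,0,0,0,0,0.085],[0,0,0,0,0,0,0.085]]'
cat > meas.py <<'E'
from h import *
import sys
cx,cy,rad,zl,zh=map(float,sys.argv[1:6])
i,d,P=cam('wrist'); save(sys.argv[6],i)
m=(P[...,2]>zl)&(P[...,2]<zh)&(np.hypot(P[...,0]-cx,P[...,1]-cy)<rad)
n,l,s,_=cv2.connectedComponentsWithStats(m.astype(np.uint8))
for j in range(1,n):
    if s[j,4]<200: continue
    Q=P[l==j]; rc=cv2.minAreaRect(Q[:,:2].astype(np.float32))
    print(len(Q),np.round(rc[0],1),np.round(rc[1],1),round(rc[2],1),'z',np.round(np.percentile(Q[:,2],[5,50,95]),1))
print('table',np.nanmedian(P[...,2][np.abs(P[...,2])<8]))
E
python3 meas.py 390 380 130 5 60 w_bot; python3 meas.py 390 380 130 40 60 w_bot
python3 - <<'E'
from h import *
print(pose()[0],pose()[1].as_euler('xyz',True))
E
```

```text
time: 5.12
tool_pos: [375.7, 329.2, 175.6]
tcp_rot: [179.9, -38.3, 26.2]
ft_force: [-0.2, 1.1, 0.1]
finger_gap: 84.8
grip_force: 0.0
time: 5.37
tool_pos: [354.5, 351.8, 155.4]
tcp_rot: [179.8, -38.0, 26.6]
ft_force: [0.4, 0.2, 0.2]
finger_gap: 84.9
grip_force: 0.0
12227 [388.1 382.4] [141.6  46.1] 26.9 z [32.5 44.8 46.3]
table -0.4921523784713031
9298 [400.8 388.9] [112.5  45.8] 26.8 z [42.1 45.2 46.4]
table -0.47014463643725435
[356.85692373 351.48109625 158.41606917] [179.92364753 -38.25950949  26.3040061 ]
```

View pics/w_bot.png

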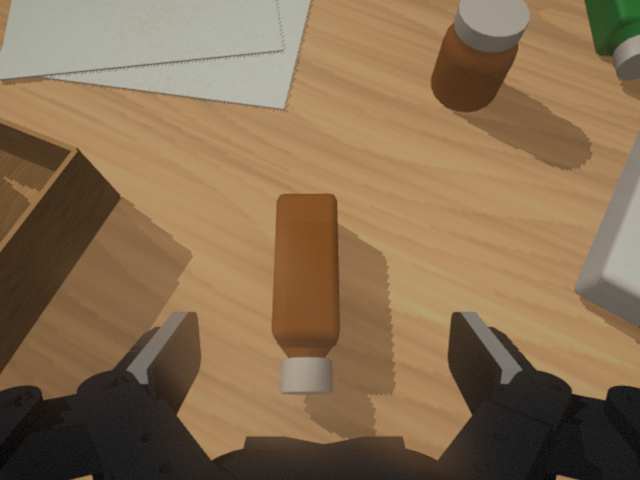

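The bottle lies at (306,270) with its cap at (306,375), nearly between the open pads, and the approach is clear.

```bash
python3 - <<'E'
from h import *
Q=R.from_euler('xyz',(180,-40,26.85),degrees=True); g=np.array([402,389.3,36])
plan((g-100*Q.as_matrix()[:,2],(180,-40,26.85)),(g,(180,-40,26.85)))
print(r.sense()['joint_pos'])
E
```

```text
turn [ 0.42  1.74 -0.42] 1 x [ 0.42  1.74 -0.42] | shift [-0.0347 -0.0134  0.0306] 2 x [-0.0174 -0.0067  0.0153]
turn [0. 0. 0.] 1 x [0. 0. 0.] | shift [-0.   0.   0.1] 3 x [-0.      0.      0.0333]
[ 49.24437061 -44.75579866 141.25029534 -18.72307634  49.08882724
 120.90426152]
```

```bash
python3 -m handwheel '[[-0.008,-0.0067,0.02,0.42,1.74,-0.42,0.085],[-0.012,-0.0067,0.025,0,0,0,0.085],[-0.0147,0,0.0156,0,0,0,0.085],[0,0,0,0,0,0,0.085],[0,0,0,0,0,0,0.085]]'
python3 - <<'E'
from h import *
Q=R.from_euler('xyz',(180,-40,26.85),degrees=True); g=np.array([402,389.3,36])
plan((g-40*Q.as_matrix()[:,2],(180,-40,26.85)),(g,(180,-40,26.85)))
E
```

```text
time: 5.88
tool_pos: [363.7, 372.2, 90.4]
tcp_rot: [179.8, -39.8, 26.8]
ft_force: [-0.1, -0.0, -0.5]
finger_gap: 85.2
grip_force: 0.0
turn [ 0.21  0.24 -0.05] 1 x [ 0.21  0.24 -0.05] | shift [-0.0029  0.0021  0.0286] 1 x [-0.0029  0.0021  0.0286]
turn [0. 0. 0.] 1 x [0. 0. 0.] | shift [ 0.   -0.    0.04] 2 x [ 0.   -0.    0.02]
```

```bash
python3 -m handwheel '[[-0.0029,0.0021,0.0286,0.21,0.24,-0.05,0.085],[0,0,0.02,0,0,0,0.085],[0,0,0.014,0,0,0,0.085],[0,0,0.006,0,0,0,0.085],[0,0,0,0,0,0,0.085],[0,0,0,0,0,0,0.085]]'
python3 - <<'E'
from h import *
plan(((402,389.3,36),(180,-40,26.85)))
E
```

```text
time: 6.38
tool_pos: [401.9, 391.0, 37.9]
tcp_rot: [-179.9, -40.2, 26.9]
ft_force: [-0.4, 0.5, 0.6]
finger_gap: 85.0
grip_force: 0.0
turn [-0.12 -0.19  0.01] 1 x [-0.12 -0.19  0.01] | shift [-0.0018  0.0015  0.001 ] 1 x [-0.0018  0.0015  0.001 ]
```

```bash
python3 -m handwheel '[[-0.0018,0.0015,0.001,0,0,0,0.07],[0,0,0,0,0,0,0.055],[0,0,0,0,0,0,0.045],[0,0,0,0,0,0,0.04],[0,0,0,0,0,0,0.04],[0,0,0,0,0,0,0.04],[0,0,0,0,0,0,0.04]]' 50
python3 -m handwheel '[[0,0,0,0,0,0,0.04],[0,0,0,0,0,0,0.04],[0.0064,0,-0.0077,0,0,0,0.04],[0.0064,0,-0.0077,0,0,0,0.04],[0.0096,0,-0.0115,0,0,0,0.04],[0.0128,0,-0.0153,0,0,0,0.04],[0,0,0,0,0,0,0.04]]'
python3 meas.py 400 390 130 60 120 w_lift
python3 - <<'E'
from h import *
q=R.from_euler('xyz',(180,-40,-5.7),degrees=True).as_euler('xyz',True)
plan(((390,330,280),(180,-40,10)),((440,90,280),(180,-40,-5.7)))
E
```

```text
time: 6.97
tool_pos: [400.6, 390.3, 35.4]
tcp_rot: [-179.9, -40.2, 27.0]
ft_force: [-3.8, -4.7, 8.7]
finger_gap: 41.9
grip_force: 49.1
time: 7.55
tool_pos: [401.0, 391.4, 93.2]
tcp_rot: [-179.7, -40.4, 27.0]
ft_force: [1.9, 1.0, -1.4]
finger_gap: 41.2
grip_force: 50.9
29674 [403.2 393.2] [107.6  54.3] 27.2 z [ 92.1 101.5 107.3]
table -0.4503848877082106
turn [-11.17  -0.3   12.94] 3 x [-3.72 -0.1   4.31] | shift [ 0.1048  0.0581 -0.158 ] 6 x [ 0.0175  0.0097 -0.0263]
turn [-10.09   0.    12.03] 3 x [-3.36  0.    4.01] | shift [0.0564 0.2338 0.0473] 7 x [0.0081 0.0334 0.0068]
```

```bash
python3 - <<'E'
from h import *
plan(((430,340,220),(180,-40,26.85)),((430,340,220),(180,-40,-5.7)),((494,46,195),(180,-40,-5.7)))
E
```

```text
turn [-0.3  -0.33  0.06] 1 x [-0.3  -0.33  0.06] | shift [ 0.0848  0.0586 -0.0964] 4 x [ 0.0212  0.0147 -0.0241]
turn [-20.92  -0.    24.93] 5 x [-4.18 -0.    4.99] | shift [0. 0. 0.] 1 x [0. 0. 0.]
turn [0. 0. 0.] 1 x [0. 0. 0.] | shift [0.0551 0.2862 0.0789] 9 x [0.0061 0.0318 0.0088]
```

```bash
python3 -m handwheel '[[0.014,0.007,-0.0165,0,0,0,0.04],[0.0212,0.014,-0.0241,0,0,0,0.04],[0.0212,0.0147,-0.0241,0,0,0,0.04],[0.0212,0.0147,-0.0241,0,0,0,0.04],[0.007,0.008,-0.0076,-2,0,2.4,0.04],[0,0,0,-4,0,4.7,0.04],[0,0,0,-4.2,0,5,0.04],[0,0,0,-4.2,0,5,0.04]]'
python3 -m handwheel '[[0,0,0,-4.2,0,5,0.04],[0,0,0,-2.3,0,2.8,0.04],[0.003,0.016,0.0044,0,0,0,0.04],[0.0061,0.03,0.0088,0,0,0,0.04],[0.0061,0.03,0.0088,0,0,0,0.04],[0.0061,0.03,0.0088,0,0,0,0.04],[0.0061,0.03,0.0088,0,0,0,0.04],[0,0,0,0,0,0,0.04]]'
python3 - <<'E'
from h import *
print(r.sense()['joint_pos'])
plan(((494,46,195),(180,-40,-5.7)))
E
```

```text
time: 8.27
tool_pos: [428.7, 337.1, 214.9]
tcp_rot: [-180.0, -39.8, 8.0]
ft_force: [0.5, 0.5, -4.1]
finger_gap: 40.8
grip_force: 51.5
time: 8.93
tool_pos: [482.9, 183.8, 205.9]
tcp_rot: [179.9, -38.4, -0.7]
ft_force: [0.6, 0.3, -3.4]
finger_gap: 41.0
grip_force: 51.8
[ 27.71101913 -41.13240737 134.36229119 -21.61806719  53.98101592
 126.15341674]
turn [-2.99  1.61  3.84] 1 x [-2.99  1.61  3.84] | shift [0.0119 0.136  0.0243] 4 x [0.003  0.034  0.0061]
```

```bash
python3 -m handwheel '[[0.0015,0.017,0.003,-1.5,0.8,1.92,0.04],[0.003,0.028,0.006,-1.49,0.81,1.92,0.04],[0.003,0.028,0.006,0,0,0,0.04],[0.003,0.028,0.006,0,0,0,0.04],[0.001,0.02,0.003,0,0,0,0.04],[0.001,0.012,0.001,0,0,0,0.04],[0,0,0,0,0,0,0.04],[0,0,0,0,0,0,0.04]]'
python3 - <<'E'
from h import *
i,d,P=cam('wrist'); save('w_pre',i)
p,q=pose()
# bottle in tool frame: pts near tcp
L=q.inv().apply((P-p).reshape(-1,3)).reshape(P.shape)
hsv=cv2.cvtColor(i,cv2.COLOR_BGR2HSV)
m=(np.abs(P[...,2]-p[2]-8)<20)&(np.hypot(P[...,0]-p[0],P[...,1]-p[1])<80)&(hsv[...,1]>120)&(hsv[...,0]<25)
n,l,s,_=cv2.connectedComponentsWithStats(m.astype(np.uint8)); k=1+np.argmax(s[1:,4]); Q=P[l==k]
c=Q.mean(0); good=np.ones(len(Q),bool)
for _ in range(6):
    U,S,V=np.linalg.svd(Q[good]-Q[good].mean(0),full_matrices=False); nv=V[2]*np.sign(V[2][2]); good=np.abs((Q-Q[good].mean(0))@nv)<1.5
rc=cv2.minAreaRect(Q[good][:,:2].astype(np.float32))
print(len(Q),good.sum(),'normal',nv,'rect',rc,'tcp',p,'top at tcp z rel',Q[good].mean(0)-p)
plan(((494,46,195),(180,-40,-5.7)))
E
```

```text
time: 9.6
tool_pos: [501.6, 55.7, 195.2]
tcp_rot: [-179.8, -39.8, -5.7]
ft_force: [0.2, -0.3, -2.7]
finger_gap: 40.9
grip_force: 52.0
27617 24941 normal [ 0.20565078 -0.02114565  0.97839696] rect ((503.3909912109375, 55.945838928222656), (42.90950393676758, 105.82942199707031), 83.89891052246094) tcp [501.68635467  56.50430661 195.62238093] top at tcp z rel [-6.52862743  0.21598743  6.46118456]
turn [-0.28  0.13  0.08] 1 x [-0.28  0.13  0.08] | shift [-0.0055  0.0112 -0.0038] 1 x [-0.0055  0.0112 -0.0038]
```

View pics/w_pre.png

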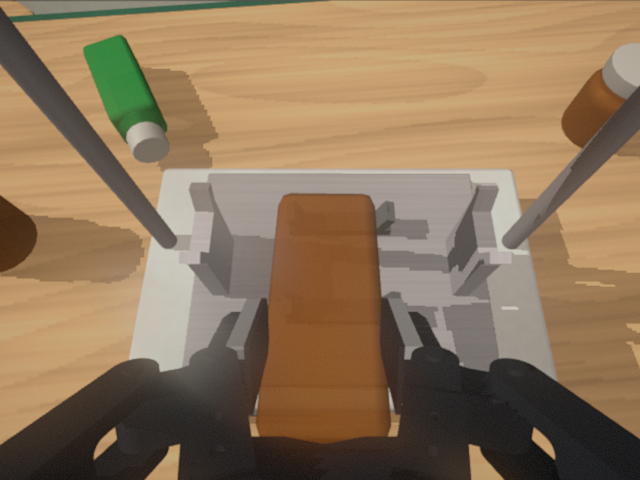

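The view shows the bottle, spanning (325,200) to (325,440), between the pads. The saddles and posts lie ahead. The plane fit shows it pitched about 12° with its rear end down, so I lean the tool 12° more to level it.

```bash
python3 - <<'E'
from h import *
plan(((500,45.4,180),(180,-51.9,-5.7)),((565.4,38.9,140),(180,-51.9,-5.7)))
E
```

```text
turn [-0.29 12.03  0.05] 2 x [-0.14  6.01  0.02] | shift [-0.0126  0.0112  0.0092] 1 x [-0.0126  0.0112  0.0092]
turn [0. 0. 0.] 1 x [0. 0. 0.] | shift [ 0.0091 -0.      0.0764] 3 x [ 0.003  -0.      0.0255]
```

```bash
python3 -m handwheel '[[0,0.004,0,-0.14,4,0,0.04],[0,0.004,0,-0.15,4,0,0.04],[0,0.0032,0,0,4,0,0.04],[-0.006,0,0.012,0,0,0,0.04],[0.001,0,0.02,0,0,0,0.04],[0,0,0.02,0,0,0,0.04],[0,0,0.016,0,0,0,0.04],[0,0,0,0,0,0,0.04]]'
cat > bot.py <<'E'
from h import *
i,d,P=cam('wrist'); save('w_bt',i)
p,q=pose(); hsv=cv2.cvtColor(i,cv2.COLOR_BGR2HSV)
m=(np.abs(P[...,2]-p[2]-8)<22)&(np.hypot(P[...,0]-p[0],P[...,1]-p[1])<80)&(hsv[...,1]>120)&(hsv[...,0]<25)
n,l,s,_=cv2.connectedComponentsWithStats(m.astype(np.uint8)); k=1+np.argmax(s[1:,4]); Q=P[l==k]
g=np.ones(len(Q),bool)
for _ in range(6):
    V=np.linalg.svd(Q[g]-Q[g].mean(0),full_matrices=False)[2]; nv=V[2]*np.sign(V[2][2]); g=np.abs((Q-Q[g].mean(0))@nv)<1.5
rc=cv2.minAreaRect(Q[g][:,:2].astype(np.float32)); M=R.from_euler('z',-5.7,degrees=True)
B=M.inv().apply(Q[g]-[565.4,38.9,0])
print('normal',nv,'rect',rc,'tcp',p,'tcp in mixer',M.inv().apply(p-[565.4,38.9,0]),'rot',q.as_euler('xyz',True))
print('mixer-frame x range',np.percentile(B[:,0],[.5,99.5]),'y',np.percentile(B[:,1],[1,99]),'z',np.median(B[:,2]))
E
python3 bot.py
python3 - <<'E'
from h import *
plan(((565.4,38.9,130),(180,-51.9,-5.7)))
E
```

```text
time: 10.32
tool_pos: [587.0, 54.2, 170.9]
tcp_rot: [178.9, -49.1, -5.3]
ft_force: [-0.8, -0.8, -2.8]
finger_gap: 41.1
grip_force: 51.6
normal [0.07254512 0.00560208 0.9973494 ] rect ((588.2841796875, 54.40214538574219), (42.727657318115234, 107.75748443603516), 82.94304656982422) tcp [586.63077872  54.14119045 171.89138644] tcp in mixer [ 19.6120534   17.27446708 171.89138644] rot [178.86249205 -49.09131766  -5.32838652]
mixer-frame x range [-30.3777607   73.13364867] y [-2.50597398 38.40290363] z 176.6512492417908
turn [0.85 2.81 0.26] 1 x [0.85 2.81 0.26] | shift [-0.0451  0.0173  0.0104] 2 x [-0.0225  0.0086  0.0052]
```

```bash
python3 -m handwheel '[[-0.012,0.0086,-0.002,0.42,1.4,0.13,0.04],[-0.012,0.0087,0.003,0.43,1.4,0.13,0.04],[-0.011,0,0.004,0,0,0,0.04],[-0.010,0,0.005,0,0,0,0.04],[0,0,0,0,0,0,0.04],[0,0,0,0,0,0,0.04]]'
python3 bot.py
python3 - <<'E'
from h import *
print(r.sense()['joint_pos'])
plan(((565.4,38.9,120),(180,-51.9,-5.7)))
E
```

```text
time: 10.87
tool_pos: [586.7, 44.0, 139.5]
tcp_rot: [179.6, -51.2, -5.7]
ft_force: [1.3, 0.4, -3.0]
finger_gap: 41.1
grip_force: 51.2
normal [ 0.07769351 -0.00234988  0.99697452] rect ((587.4335327148438, 44.319862365722656), (42.63812255859375, 107.70364379882812), 83.1908950805664) tcp [586.95397821  43.91475064 140.09518985] tcp in mixer [ 20.94934229   7.13069128 140.09518985] rot [179.63832796 -51.23750303  -5.76670432]
mixer-frame x range [-30.01958291  73.18356737] y [-12.62859758  28.1036574 ] z 144.50121060849472
[  4.81236204 -32.56350448 143.06108828 -25.12717825  20.59361241
 120.37922579]
turn [ 0.41  0.66 -0.04] 1 x [ 0.41  0.66 -0.04] | shift [-0.0287  0.0071 -0.0041] 1 x [-0.0287  0.0071 -0.0041]
```

```bash
python3 - <<'E'
from h import *
M=R.from_euler('z',-5.7,degrees=True); t=M.apply([5,-.5,0])+[565.4,38.9,0]
plan((t+[0,0,140],(180,-44,-5.7)),(t+[0,0,123],(180,-44,-5.7)))
E
```

```text
turn [ 0.41 -7.24 -0.07] 2 x [ 0.21 -3.62 -0.03] | shift [-0.0115  0.0076 -0.011 ] 1 x [-0.0115  0.0076 -0.011 ]
turn [0. 0. 0.] 1 x [0. 0. 0.] | shift [-0.0118 -0.      0.0122] 1 x [-0.0118 -0.      0.0122]
```

```bash
python3 -m handwheel '[[0,0.0038,0,0.2,-3.6,0,0.04],[0,0.0038,0,0.2,-3.6,0,0.04],[-0.006,0,-0.006,0,0,0,0.04],[-0.0055,0,-0.005,0,0,0,0.04],[-0.006,0,0.006,0,0,0,0.04],[0,0,0,0,0,0,0.04],[0,0,0,0,0,0,0.04]]'
python3 bot.py
python3 - <<'E'
from h import *
print(r.sense()['joint_pos'])
M=R.from_euler('z',-5.7,degrees=True); t=M.apply([5,-.5,0])+[565.4,38.9,0]
plan((t+[0,0,123],(180,-44,-5.7)))
E
```

```text
time: 11.5
tool_pos: [569.8, 37.4, 130.1]
tcp_rot: [-180.0, -44.0, -5.8]
ft_force: [0.1, 0.1, -3.5]
finger_gap: 41.2
grip_force: 51.6
normal [ 0.17324497 -0.01654489  0.98473979] rect ((571.620361328125, 37.49796676635742), (42.71990966796875, 105.78655242919922), 83.53013610839844) tcp [570.05680981  37.33620707 130.51183979] tcp in mixer [  4.78910006  -1.09354768 130.51183979] rot [-179.94883251  -43.99265519   -5.83931958]
mixer-frame x range [-45.07510022  57.19230167] y [-21.02980351  19.69138711] z 136.92522186173656
[  2.3391931  -32.62462136 140.15490793 -11.55638525  29.26207858
 106.016949  ]
turn [ 0.05  0.01 -0.1 ] 1 x [ 0.05  0.01 -0.1 ] | shift [-0.0051 -0.0006  0.0056] 1 x [-0.0051 -0.0006  0.0056]
```

```bash
python3 -m handwheel '[[-0.0021,-0.0003,0.0022,0,0,0,0.04],[-0.0021,-0.0003,0.0022,0,0,0,0.04],[-0.0021,0,0.0022,0,0,0,0.04],[-0.0007,0,0.0007,0,0,0,0.04],[0,0,0,0,0,0,0.04]]' 25
python3 -m handwheel '[[-0.0014,0,0.0014,0,0,0,0.04],[-0.0014,0,0.0014,0,0,0,0.04],[0,0,0,0,0,0,0.04]]'
python3 -m handwheel '[[-0.0014,0,0.0014,0,0,0,0.04],[0,0,0,0,0,0,0.04]]'
python3 bot.py
```

```text
time: 11.97
tool_pos: [569.9, 37.7, 119.9]
tcp_rot: [-180.0, -43.9, -5.9]
ft_force: [0.1, 1.0, -3.1]
finger_gap: 40.7
grip_force: 51.8
time: 12.22
tool_pos: [570.1, 37.7, 116.4]
tcp_rot: [-179.9, -44.0, -5.9]
ft_force: [-0.5, -0.1, -3.5]
finger_gap: 41.5
grip_force: 51.9
time: 12.38
tool_pos: [570.1, 37.7, 114.6]
tcp_rot: [-179.9, -44.0, -5.9]
ft_force: [-0.0, -0.7, -2.5]
finger_gap: 40.7
grip_force: 52.0
normal [ 0.12038203 -0.01104997  0.99266614] rect ((571.7323608398438, 37.843544006347656), (42.77326965332031, 107.50643157958984), 83.63483428955078) tcp [570.12650316  37.69237923 114.64824721] tcp in mixer [  4.82307389  -0.73221466 114.64824721] rot [-179.94263775  -44.00176963   -5.8789732 ]
mixer-frame x range [-44.68026698  58.51454781] y [-20.61061678  20.0639826 ] z 121.7296661345228
```

```bash
for k in 1; do python3 -m handwheel '[[-0.0014,0,0.0014,0,0,0,0.04],[0,0,0,0,0,0,0.04]]' 25; done; python3 -m handwheel '[[-0.0014,0,0.0014,0,0,0,0.04],[0,0,0,0,0,0,0.04]]'
python3 bot.py
```

```text
time: 12.6
tool_pos: [570.1, 37.7, 112.7]
tcp_rot: [-179.9, -44.0, -5.9]
ft_force: [-0.4, 0.8, -2.8]
finger_gap: 40.8
grip_force: 52.2
time: 12.77
tool_pos: [570.1, 37.7, 110.7]
tcp_rot: [-179.9, -44.0, -5.9]
ft_force: [-0.0, 1.1, -2.7]
finger_gap: 41.1
grip_force: 52.4
normal [ 0.05884294 -0.00543642  0.99825245] rect ((572.1817626953125, 37.88788986206055), (42.908931732177734, 107.64701843261719), 83.486328125) tcp [570.07480297  37.7061793  110.69541993] tcp in mixer [  4.77025871  -0.72361767 110.69541993] rot [-179.94658629  -44.00547371   -5.87304865]
mixer-frame x range [-44.86859087  58.55093411] y [-20.61589991  20.10186612] z 118.2956670035197
```

```bash
python3 -m handwheel '[[-0.0014,0,0.0014,0,0,0,0.04],[0,0,0,0,0,0,0.04]]'; python3 -m handwheel '[[-0.0008,0,0.0008,0,0,0,0.04],[0,0,0,0,0,0,0.04]]'
python3 bot.py
```

```text
time: 12.98
tool_pos: [570.1, 37.7, 108.7]
tcp_rot: [-179.9, -44.0, -5.9]
ft_force: [0.4, -0.4, -2.1]
finger_gap: 41.3
grip_force: 52.7
time: 13.15
tool_pos: [570.1, 37.7, 107.7]
tcp_rot: [-179.9, -44.0, -5.9]
ft_force: [-0.9, 0.1, -1.7]
finger_gap: 41.1
grip_force: 52.8
normal [ 0.01000549 -0.00122176  0.9999492 ] rect ((572.27294921875, 37.834014892578125), (42.805294036865234, 107.72013092041016), 83.43770599365234) tcp [570.06699372  37.73188781 107.69719241] tcp in mixer [  4.75993471  -0.69881189 107.69719241] rot [-179.94090257  -44.01270053   -5.87732073]
mixer-frame x range [-44.81137095  58.86043861] y [-20.63341343  20.10606389] z 115.75461581700253
```

```bash
python3 -m handwheel '[[-0.0003,0,0.0003,0,0,0,0.044],[0,0,0,0,0,0,0.048],[0,0,0,0,0,0,0.052],[0,0,0,0,0,0,0.06],[0,0,0,0,0,0,0.07],[0,0,0,0,0,0,0.07]]'
python3 bot.py
python3 -m handwheel '[[0,0,-0.008,0,0,0,0.07],[0,0,-0.015,0,0,0,0.07],[0,0,-0.025,0,0,0,0.07],[0,0,-0.03,0,0,0,0.07],[0,0,0,0,0,0,0.07]]'
```

```text
time: 13.7
tool_pos: [570.4, 37.7, 107.8]
tcp_rot: [-179.9, -44.1, -5.9]
ft_force: [0.3, -0.7, -0.5]
finger_gap: 69.9
grip_force: 0.0
normal [-2.87494238e-04 -4.29285068e-04  9.99999867e-01] rect ((571.673095703125, 37.88133239746094), (43.029117584228516, 106.48253631591797), 83.50021362304688) tcp [570.30621565  37.72103841 107.71355489] tcp in mixer [  4.99905138  -0.68584819 107.71355489] rot [-179.93678778  -44.04695799   -5.88083036]
mixer-frame x range [-45.34284441  57.88460614] y [-20.69909756  20.10785867] z 115.2459241198631
time: 14.17
tool_pos: [531.3, 47.4, 177.0]
tcp_rot: [179.9, -43.8, -6.0]
ft_force: [1.4, 0.4, 0.8]
finger_gap: 70.2
grip_force: 0.0
```

Bottle released level and seated. Now the bar.

```bash
python3 - <<'E'
from h import *
plan(((490,-60,200),(180,-40,-5.7)),((490,-60,200),(180,-40,-34.6)),((414.8,-285.1,130),(180,-40,-34.6)))
E
```

```text
turn [ 0.23 -3.85 -0.19] 1 x [ 0.23 -3.85 -0.19] | shift [-0.0086  0.111  -0.0372] 4 x [-0.0021  0.0277 -0.0093]
turn [-18.58   0.    22.14] 5 x [-3.72  0.    4.43] | shift [0. 0. 0.] 1 x [0. 0. 0.]
turn [0. 0. 0.] 1 x [0. 0. 0.] | shift [0.0055 0.228  0.096 ] 7 x [0.0008 0.0326 0.0137]
```

```bash
python3 -m handwheel '[[0,0,-0.02,0.2,-3.85,-0.2,0.07],[-0.003,0.03,-0.012,0,0,0,0.06],[-0.003,0.03,-0.003,0,0,0,0.05],[-0.003,0.03,-0.003,0,0,0,0.04],[0,0.02,0,0,0,0,0.04],[0,0,0,-3.7,0,4.4,0.04],[0,0,0,-3.7,0,4.4,0.04],[0,0,0,-3.7,0,4.4,0.04]]'
python3 -m handwheel '[[0,0,0,-3.7,0,4.4,0.04],[0,0,0,-3.7,0,4.4,0.04],[0.0008,0.0326,0.0137,0,0,0,0.04],[0.0008,0.0326,0.0137,0,0,0,0.04],[0.0008,0.0326,0.0137,0,0,0,0.04],[0.0008,0.0326,0.0137,0,0,0,0.04],[0.0008,0.0326,0.0137,0,0,0,0.04],[0,0,0,0,0,0,0.04]]'
python3 - <<'E'
from h import *
print(r.sense()['joint_pos'],r.sense()['tcp_rot'])
plan(((414.8,-285.1,130),(180,-40,-34.6)))
E
```

```text
time: 14.83
tool_pos: [503.3, -61.7, 188.0]
tcp_rot: [179.3, -38.4, -18.8]
ft_force: [-0.6, 1.1, 0.0]
finger_gap: 40.0
grip_force: 0.0
time: 15.5
tool_pos: [463.9, -231.7, 137.3]
tcp_rot: [178.6, -38.2, -27.6]
ft_force: [-0.1, -0.2, -0.8]
finger_gap: 40.2
grip_force: 0.0
[-34.22268859 -44.11177001 143.12164236   4.01046864  42.97018401
  81.85045979] [178.63851793 -38.15244323 -27.59562473]
turn [-3.06  1.78  5.46] 1 x [-3.06  1.78  5.46] | shift [-0.0124  0.0718 -0.0009] 3 x [-0.0041  0.0239 -0.0003]
```

```bash
python3 - <<'E'
from h import *
plan(((440,-262,90),(180,-40,-34.6)),((414.8,-285.1,85),(180,-40,-34.6)))
E
```

```text
turn [-3.06  1.78  5.46] 1 x [-3.06  1.78  5.46] | shift [-0.0322  0.0385  0.0346] 2 x [-0.0161  0.0192  0.0173]
turn [0. 0. 0.] 1 x [0. 0. 0.] | shift [-0.0091  0.0333 -0.0011] 1 x [-0.0091  0.0333 -0.0011]
```

```bash
python3 -m handwheel '[[-0.0161,0.0192,0.0173,0,0,0,0.04],[-0.0161,0.0192,0.0173,0,0,0,0.04],[0,0,0,-3.06,1.78,5.46,0.04],[-0.0045,0.016,0,0,0,0,0.04],[-0.0045,0.017,-0.001,0,0,0,0.04],[0,0,0,0,0,0,0.04],[0,0,0,0,0,0,0.04]]'
python3 meas.py 414.8 -285 125 6 62 w_b2;python3 meas.py 414.8 -285 125 46 62 w_b2
python3 - <<'E'
from h import *
print(r.sense()['joint_pos'],r.sense()['tcp_rot'])
plan(((414.8,-285.1,80),(180,-40,-34.6)),((414.8,-285.1,39),(180,-40,-34.6)))
E
```

```text
time: 16.08
tool_pos: [442.0, -294.9, 93.4]
tcp_rot: [179.6, -37.8, -32.1]
ft_force: [-0.0, -0.7, -0.6]
finger_gap: 40.1
grip_force: 0.0
6496 [ 418.2 -280.9] [74.3 30. ] 55.3 z [10.4 12.1 52.1]
323 [ 473.5 -215.2] [17.3  7.4] 58.0 z [10.1 11.3 12.5]
table -0.6262673373369836
2748 [ 415.  -285.4] [19.9 30. ] 55.4 z [49.9 51.3 52.4]
table -0.6118468901101508
[-44.19262963 -35.6624658  143.09272904  12.01607085  35.9220447
  70.54688344] [179.57498509 -37.80717849 -32.00694402]
turn [-1.2   2.18  2.03] 1 x [-1.2   2.18  2.03] | shift [-0.0302  0.0083 -0.0075] 1 x [-0.0302  0.0083 -0.0075]
turn [0. 0. 0.] 1 x [0. 0. 0.] | shift [-0.0264 -0.      0.0314] 2 x [-0.0132 -0.      0.0157]
```

View pics/w_b2.png

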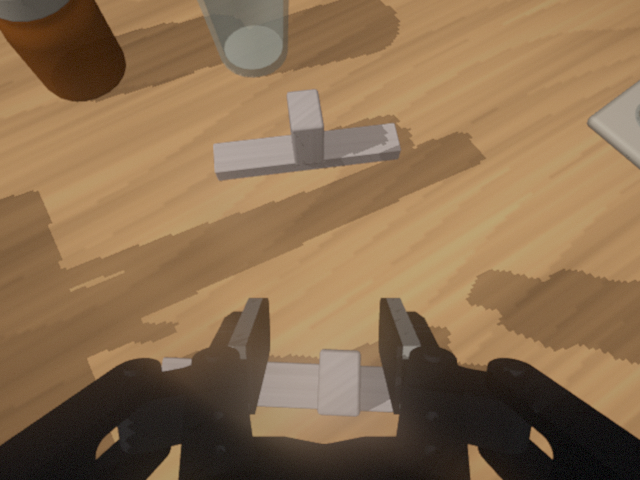

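The view shows the long bar's block at (340,382), ahead of and below the tips. The short bar is at (308,140), clear of them. The third joint is at its stop, so I fit the arm's geometry to find which leans are reachable.

```bash
cat > kin.py <<'E'
from h import *
from scipy.optimize import least_squares
D=[((162.1,-577.1,215.7),(-179.9,0,15.7),7.51,85.32),((356.86,351.48,158.4),(179.9,-38.26,26.3),-44.76,141.25),((482.9,183.8,205.9),(179.9,-38.4,-.7),-41.13,134.36),((586.95,43.9,140.1),(179.64,-51.24,-5.77),-32.56,143.06),((570.06,37.34,130.5),(-179.95,-43.99,-5.84),-32.62,140.15),((463.9,-231.7,137.3),(178.6,-38.15,-27.6),-44.11,143.12),((442,-294.9,93.4),(179.57,-37.81,-32.0),-35.66,143.09)]
def W(p,e,L):
    w=np.array(p)-L*R.from_euler('xyz',e,degrees=True).as_matrix()[:,2]; return np.hypot(w[0],w[1]),w[2]
def fk(x,j2,j3):
    a1,h,A,B,C,L=x; t=np.radians(j2); u=np.radians(j2+j3)
    return a1+A*np.sin(t)+B*np.cos(u)+C*np.sin(u), h+A*np.cos(t)-B*np.sin(u)+C*np.cos(u)
f=lambda x:np.ravel([np.subtract(fk(x,a,b),W(p,e,x[5])) for p,e,a,b in D])
s=least_squares(f,[50,350,400,400,30,250]); x=s.x
def j3(p,e):
    w=W(p,e,x[5]); q=least_squares(lambda t:np.subtract(fk(x,*t),w),[-35,138]); return np.round(q.x,1),round(q.cost,1)
E
python3 - <<'E'
from kin import *
print(np.round(x,1),'res',np.abs(s.fun).max())
for lean in (25,30,35,40):
    for z in (39,60,80): print(lean,z,j3((415,-285.4,z),(180,-lean,-34.6)))
    print('  place',[(z,j3((565.4,38.65,z),(180,-lean,-5.7))) for z in(163,190,220)])
E
```

```text
[  2.5 318.8 366.9  60.3 553.4 379.8] res 0.49040894461472817
25 39 (array([-23.2, 136.3]), np.float64(0.0))
25 60 (array([-25.7, 135.6]), np.float64(0.0))
25 80 (array([-27.8, 134.8]), np.float64(0.0))
  place [(163, (array([-20.4, 120.4]), np.float64(0.0))), (190, (array([-21.7, 118.5]), np.float64(0.0))), (220, (array([-22.8, 116.2]), np.float64(0.0)))]
30 39 (array([-28.2, 141.5]), np.float64(0.0))
30 60 (array([-31. , 140.8]), np.float64(0.0))
30 80 (array([-33.3, 140. ]), np.float64(0.0))
  place [(163, (array([-25. , 125.4]), np.float64(0.0))), (190, (array([-26.4, 123.6]), np.float64(0.0))), (220, (array([-27.6, 121.2]), np.float64(0.0)))]
35 39 (array([-33. , 146.6]), np.float64(0.0))
35 60 (array([-36.3, 146. ]), np.float64(0.0))
35 80 (array([-39.1, 145.3]), np.float64(0.0))
  place [(163, (array([-29.5, 130.4]), np.float64(0.0))), (190, (array([-31.1, 128.6]), np.float64(0.0))), (220, (array([-32.4, 126.3]), np.float64(0.0)))]
40 39 (array([-37.8, 151.6]), np.float64(0.0))
40 60 (array([-41.8, 151.3]), np.float64(0.0))
40 80 (array([-45.1, 150.7]), np.float64(0.0))
  place [(163, (array([-33.8, 135.3]), np.float64(0.0))), (190, (array([-35.6, 133.6]), np.float64(0.0))), (220, (array([-37.1, 131.3]), np.float64(0.0)))]
```

```bash
python3 - <<'E'
from h import *
e=(180,-31,-34.6); plan(((442,-295,93),e),((415,-285.4,84),e),((415,-285.4,38),e))
E
```

```text
turn [-1.04 -6.81  2.12] 2 x [-0.52 -3.41  1.06] | shift [-0.0003  0.001   0.0006] 1 x [-0.0003  0.001   0.0006]
turn [0. 0. 0.] 1 x [0. 0. 0.] | shift [-0.0284  0.0074 -0.0065] 1 x [-0.0284  0.0074 -0.0065]
turn [0. 0. 0.] 1 x [0. 0. 0.] | shift [-0.0237 -0.      0.0394] 2 x [-0.0118 -0.      0.0197]
```

```bash
python3 -m handwheel '[[0,0,0,-0.52,-3.41,1.06,0.05],[0,0.001,0,-0.52,-3.41,1.06,0.05],[-0.0142,0.0037,-0.0033,0,0,0,0.05],[-0.0142,0.0037,-0.0032,0,0,0,0.05],[0,0,0,0,0,0,0.05],[0,0,0,0,0,0,0.05]]'
python3 - <<'E'
from h import *
print(r.sense()['joint_pos'][2],r.sense()['tcp_rot'])
e=(180,-31,-34.6); plan(((415,-285.4,84),e),((415,-285.4,38),e))
E
```

```text
time: 16.68
tool_pos: [415.0, -285.1, 84.4]
tcp_rot: [180.0, -31.0, -34.6]
ft_force: [0.8, 0.2, 0.2]
finger_gap: 50.2
grip_force: 0.0
140.89005664491202 [179.99890939 -31.01359596 -34.57823461]
turn [-0.01 -0.01  0.02] 1 x [-0.01 -0.01  0.02] | shift [-0.0001  0.0002  0.0004] 1 x [-0.0001  0.0002  0.0004]
turn [0. 0. 0.] 1 x [0. 0. 0.] | shift [-0.0237 -0.      0.0394] 2 x [-0.0118 -0.      0.0197]
```

```bash
python3 -m handwheel '[[-0.0059,0,0.0098,0,0,0,0.05],[-0.0059,0,0.0098,0,0,0,0.05],[-0.0059,0,0.0098,0,0,0,0.05],[-0.006,0,0.01,0,0,0,0.05],[0,0,0,0,0,0,0.05],[0,0,0,0,0,0,0.05]]'
python3 -m handwheel '[[0,0,0,0,0,0,0.035],[0,0,0,0,0,0,0.028],[0,0,0,0,0,0,0.022],[0,0,0,0,0,0,0.014],[0,0,0,0,0,0,0.014],[0,0,0,0,0,0,0.014],[0,0,0,0,0,0,0.014]]' 50
```

```text
time: 17.18
tool_pos: [415.1, -285.3, 38.5]
tcp_rot: [-180.0, -31.0, -34.6]
ft_force: [0.6, 0.3, 0.4]
finger_gap: 49.9
grip_force: 0.0
time: 17.77
tool_pos: [415.6, -286.3, 40.0]
tcp_rot: [180.0, -31.1, -34.6]
ft_force: [-2.1, 2.1, 6.1]
finger_gap: 15.6
grip_force: 43.0
```

```bash
python3 -m handwheel '[[0.002,0,-0.0034,0,0,0,0.014],[0.0052,0,-0.0086,0,0,0,0.014],[0.0103,0,-0.0171,0,0,0,0.014],[0.0129,0,-0.0214,0,0,0,0.014],[0,0,0,0,0,0,0.014]]'
python3 - <<'E'
from kin import *
for p,e in (((440,-260,160),(180,-31,-34.6)),((480,-150,190),(180,-31,-5.7)),((486,46.6,200),(180,-36,-5.7)),((566,38.65,200),(180,-37,-5.7))): print(j3(p,e))
plan(((450,-260,170),(180,-31,-34.6)),((450,-260,170),(180,-31,-5.7)),((486,46.6,200),(180,-31,-5.7)),((486,46.6,200),(180,-37,-5.7)))
E
```

```text
time: 18.18
tool_pos: [416.8, -287.6, 103.4]
tcp_rot: [179.9, -31.4, -34.6]
ft_force: [1.2, -1.1, -0.6]
finger_gap: 14.5
grip_force: 37.4
(array([-38.8, 135. ]), np.float64(0.0))
(array([-40.7, 132.9]), np.float64(0.0))
(array([-50.9, 139.1]), np.float64(0.0))
(array([-33.3, 129.8]), np.float64(0.0))
turn [ 0.06 -0.39  0.03] 1 x [ 0.06 -0.39  0.03] | shift [ 0.0443 -0.0416 -0.0511] 3 x [ 0.0148 -0.0139 -0.017 ]
turn [ 14.88  -0.   -24.77] 5 x [ 2.98 -0.   -4.95] | shift [0. 0. 0.] 1 x [0. 0. 0.]
turn [0. 0. 0.] 1 x [0. 0. 0.] | shift [ 0.0201 -0.3087 -0.0229] 9 x [ 0.0022 -0.0343 -0.0025]
turn [-0.  6.  0.] 1 x [-0.  6.  0.] | shift [0. 0. 0.] 1 x [0. 0. 0.]
```

```bash
python3 -m handwheel '[[0.01,-0.008,-0.011,0,0,0,0.005],[0.0148,-0.0139,-0.017,0,0,0,0.005],[0.0148,-0.0139,-0.017,0,0,0,0.005],[0.005,-0.006,-0.006,0,0,0,0.005],[0,0,0,2.98,0,-4.95,0.005],[0,0,0,2.98,0,-4.95,0.005],[0,0,0,2.98,0,-4.95,0.005],[0,0,0,2.98,0,-4.95,0.005]]' 60
python3 - <<'E'
from kin import *
i,d,P=cam('wrist'); save('w_hold',i)
plan(((510,44,200),(180,-31,-5.7)),((510,44,200),(180,-37,-5.7)))
E
```

```text
time: 18.85
tool_pos: [448.0, -257.3, 163.0]
tcp_rot: [-180.0, -31.0, -12.1]
ft_force: [-0.6, -0.8, -1.6]
finger_gap: 11.6
grip_force: 58.6
turn [ 3.12  0.05 -4.82] 1 x [ 3.12  0.05 -4.82] | shift [ 0.0463 -0.3068 -0.0152] 9 x [ 0.0051 -0.0341 -0.0017]
turn [-0.  6.  0.] 1 x [-0.  6.  0.] | shift [0. 0. 0.] 1 x [0. 0. 0.]
```

View pics/w_hold.png

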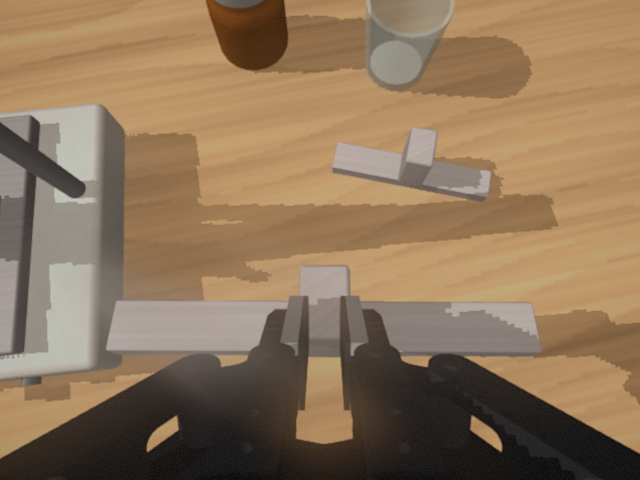

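The bar is held at its block (325,300), spanning (110,330) to (540,330) and square to the pads. On to the mixer front.

```bash
python3 -m handwheel '[[0,-0.01,0,3.1,0,-4.8,0.005],[0.005,-0.025,-0.0017,0,0,0,0.005],[0.005,-0.033,-0.0017,0,0,0,0.005],[0.005,-0.033,-0.0017,0,0,0,0.005],[0.005,-0.033,-0.0017,0,0,0,0.005],[0.005,-0.033,-0.0017,0,0,0,0.005],[0.005,-0.033,-0.0017,0,0,0,0.005],[0.005,-0.033,-0.0017,0,0,0,0.005]]'
python3 -m handwheel '[[0.005,-0.033,-0.0017,0,0,0,0.005],[0.003,-0.025,-0.001,0,0,0,0.005],[0,0,0,0,2.5,0,0.005],[0,0,0,0,3.5,0,0.005],[0,0,0,0,0,0,0.005],[0,0,0,0,0,0,0.005]]'
cat > bar.py <<'E'
from h import *
import sys
i,d,P=cam('wrist'); save('w_bar2',i)
p,q=pose(); M=R.from_euler('z',-5.7,degrees=True)
B=M.inv().apply((P-[565.4,38.65,0]).reshape(-1,3)).reshape(P.shape); t=M.inv().apply(p-[565.4,38.65,0])
h=float(sys.argv[1]) if len(sys.argv)>1 else 38
E=B-t
m=(np.abs(E[...,2]+h-12)<9)&(np.abs(E[...,0])<35)&(np.abs(E[...,1])<125)&(np.abs(E[...,1])>40)
n,l,s,_=cv2.connectedComponentsWithStats(m.astype(np.uint8)); ks=[j for j in range(1,n) if s[j,4]>400]
for j in ks: 
    Q=B[l==j]; print('part',len(Q),'x',np.percentile(Q[:,0],[1,99]).round(1),'y',np.percentile(Q[:,1],[.5,99.5]).round(1),'z',np.median(Q[:,2]).round(1))
Q=B[np.isin(l,ks)]; A=np.c_[Q[:,:2],np.ones(len(Q))]; g=np.ones(len(Q),bool)
for _ in range(6):
    c=np.linalg.lstsq(A[g],Q[g,2],rcond=None)[0]; g=np.abs(A@c-Q[:,2])<1
print('slopes x,y',c[:2].round(3),'rect',cv2.minAreaRect(Q[g][:,:2].astype(np.float32)))
print('tcp mixer',t.round(1),'rot',q.as_euler('xyz',True).round(1))
E
python3 bar.py
```

```text
time: 19.57
tool_pos: [500.1, -28.3, 192.6]
tcp_rot: [-179.7, -31.0, -7.1]
ft_force: [0.3, 0.0, -2.4]
finger_gap: 11.6
grip_force: 59.1
time: 20.07
tool_pos: [511.4, 27.6, 197.9]
tcp_rot: [-179.7, -36.8, -7.0]
ft_force: [0.4, -0.0, -1.1]
finger_gap: 12.0
grip_force: 58.6
part 6412 x [-71.1 -47.7] y [23.7 83.9] z 166.8
part 4945 x [-74.1 -51.8] y [-114.4  -56.9] z 165.9
slopes x,y [-0.148  0.011] rect ((-60.779136657714844, -15.296119689941406), (199.864501953125, 23.775394439697266), 88.60747528076172)
tcp mixer [-51.8 -16.7 199.3] rot [-179.7  -36.9   -7. ]
```

```bash
python3 - <<'E'
from kin import *
M=R.from_euler('z',-5.7,degrees=True); f=lambda x,y,z:M.apply([x,y,0])+[565.4,38.65,z]
e=(180,-45.3,-5.7)
for X,Z in((-40,200),(-20,200),(0,200),(8,200),(8,165)): print(X,Z,j3(f(X,0,Z),e))
plan((f(8,-1.4,202),(180,-36.9,-5.7)),(f(8,-1.4,202),e))
E
```

```text
-40 200 (array([-51.5, 143.6]), np.float64(0.0))
-20 200 (array([-46. , 140.8]), np.float64(0.0))
0 200 (array([-40.9, 138.1]), np.float64(0.0))
8 200 (array([-38.9, 137. ]), np.float64(0.0))
8 165 (array([-36.2, 139.2]), np.float64(0.0))
turn [ 0.45  0.03 -1.03] 1 x [ 0.45  0.03 -1.03] | shift [ 0.0495 -0.0153  0.0337] 2 x [ 0.0247 -0.0076  0.0169]
turn [0.  8.4 0. ] 2 x [0.  4.2 0. ] | shift [0. 0. 0.] 1 x [0. 0. 0.]
```

```bash
python3 - <<'E'
from h import *
M=R.from_euler('z',-5.7,degrees=True); f=lambda x,y,z:M.apply([x,y,0])+[565.4,38.65,z]
plan((f(-20,-1.4,197),(180,-36.9,-5.7)),(f(-20,-1.4,197),(180,-45.3,-5.7)))
E
```

```text
turn [ 0.45  0.03 -1.03] 1 x [ 0.45  0.03 -1.03] | shift [ 0.0241 -0.0153  0.0209] 1 x [ 0.0241 -0.0153  0.0209]
turn [0.  8.4 0. ] 2 x [0.  4.2 0. ] | shift [0. 0. 0.] 1 x [0. 0. 0.]
```

```bash
python3 -m handwheel '[[0,0,0,0.45,0,-1.03,0.005],[0.012,-0.0077,0.0104,0,0,0,0.005],[0.0121,-0.0076,0.0105,0,0,0,0.005],[0,0,0,0,2.8,0,0.005],[0,0,0,0,2.8,0,0.005],[0,0,0,0,2.8,0,0.005],[0,0,0,0,0,0,0.005],[0,0,0,0,0,0,0.005]]'
python3 bar.py 46
python3 - <<'E'
from h import *
M=R.from_euler('z',-5.7,degrees=True); f=lambda x,y,z:M.apply([x,y,0])+[565.4,38.65,z]
plan((f(4,-1.4,195),(180,-45.3,-5.7)))
E
```

```text
time: 20.78
tool_pos: [545.6, 38.8, 197.4]
tcp_rot: [180.0, -45.2, -5.7]
ft_force: [0.7, -0.9, -1.2]
finger_gap: 11.0
grip_force: 58.6
part 6216 x [-37.9 -14.1] y [38.6 98.3] z 164.2
part 5980 x [-38.4 -14.4] y [-100.4  -42.1] z 163.7
slopes x,y [-0.086  0.004] rect ((-25.858810424804688, -0.9892730712890625), (199.9154815673828, 24.20503044128418), 89.82906341552734)
tcp mixer [-19.2  -1.7 198.5] rot [180.  -45.3  -5.7]
turn [ 0.01 -0.02 -0.01] 1 x [ 0.01 -0.02 -0.01] | shift [ 0.0138 -0.0003  0.019 ] 1 x [ 0.0138 -0.0003  0.019 ]
```

```bash
python3 -m handwheel '[[0.005,0,0.006,0,0,0,0.005],[0.005,0,0.007,0,0,0,0.005],[0.0045,-0.0005,0.0065,0,0,0,0.005],[0,0,0,0,0,0,0.005],[0,0,0,0,0,0,0.005]]'
python3 bar.py 46
python3 - <<'E'
from h import *
M=R.from_euler('z',-5.7,degrees=True); f=lambda x,y,z:M.apply([x,y,0])+[565.4,38.65,z]
plan((f(5,-1,187),(180,-45.3,-5.7)),(f(5,-1,172),(180,-45.3,-5.7)))
E
```

```text
time: 21.25
tool_pos: [570.2, 37.1, 194.9]
tcp_rot: [180.0, -45.3, -5.7]
ft_force: [-0.4, -0.8, -1.6]
finger_gap: 10.6
grip_force: 59.7
part 6503 x [-11.4  12.3] y [39.3 99. ] z 162.2
part 6279 x [-11.9  12.1] y [-99.7 -41.2] z 161.7
slopes x,y [-0.044  0.004] rect ((0.4635801315307617, -0.40561676025390625), (199.89332580566406, 24.25301742553711), 89.8791275024414)
tcp mixer [  4.6  -1.  194.7] rot [180.  -45.3  -5.7]
turn [ 0.   -0.01  0.02] 1 x [ 0.   -0.01  0.02] | shift [-0.0052  0.      0.0057] 1 x [-0.0052  0.      0.0057]
turn [0. 0. 0.] 1 x [0. 0. 0.] | shift [-0.0107 -0.      0.0106] 1 x [-0.0107 -0.      0.0106]
```

View pics/w_bar2.png

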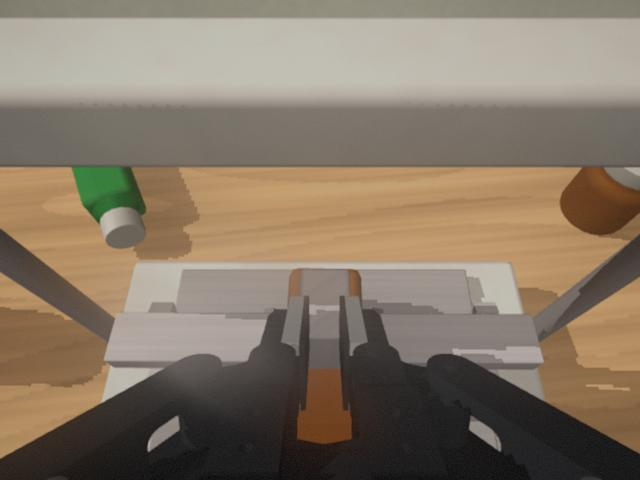

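The bar at (325,340) lies over the posts, under the lamp with clearance, and it is centred. Lowering.

```bash
python3 -m handwheel '[[-0.0021,0,0.0021,0,0,0,0.005],[-0.0021,0,0.0021,0,0,0,0.005],[-0.0021,0,0.0021,0,0,0,0.005],[-0.0021,0,0.0021,0,0,0,0.005],[-0.0021,0,0.0021,0,0,0,0.005],[0,0,0,0,0,0,0.005]]'
python3 bar.py 46
python3 -m handwheel '[[-0.0018,0,0.0018,0,0,0,0.005],[-0.0018,0,0.0018,0,0,0,0.005],[0,0,0,0,0,0,0.005]]'
python3 -m handwheel '[[-0.0014,0,0.0014,0,0,0,0.005],[0,0,0,0,0,0,0.005]]'
python3 bar.py 46
```

```text
time: 21.8
tool_pos: [569.2, 37.5, 178.0]
tcp_rot: [180.0, -45.3, -5.6]
ft_force: [0.0, -0.2, -1.2]
finger_gap: 10.9
grip_force: 58.9
part 434 x [18.7 27.3] y [81.6 93.9] z 138.5
part 438 x [18.8 27.7] y [-94.1 -81.6] z 138.4
part 6374 x [-13.6  10.3] y [39.6 99.2] z 144.9
part 6115 x [-13.9  10.1] y [-99.5 -41. ] z 144.5
slopes x,y [-0.069  0.004] rect ((-1.4038515090942383, -0.0491180419921875), (199.93057250976562, 24.24942970275879), 89.87321472167969)
tcp mixer [  4.1  -0.7 178.5] rot [180.  -45.3  -5.6]
time: 22.1
tool_pos: [569.5, 37.5, 173.4]
tcp_rot: [180.0, -45.3, -5.6]
ft_force: [-0.6, -0.3, -2.0]
finger_gap: 10.9
grip_force: 59.1
time: 22.27
tool_pos: [569.7, 37.5, 171.7]
tcp_rot: [180.0, -45.3, -5.6]
ft_force: [-0.6, 0.1, -2.7]
finger_gap: 10.9
grip_force: 59.0
part 759 x [16.4 27.1] y [81.6 94.2] z 137.0
part 763 x [16.5 27.5] y [-93.9 -81.6] z 137.0
part 6443 x [-12.8  11.1] y [39.5 99.4] z 138.8
part 6125 x [-13.   10.7] y [-99.4 -41. ] z 138.3
part 428 x [-26.1 -16.1] y [81.5 94.2] z 138.7
part 404 x [-25.7 -15.6] y [-94.2 -81.8] z 138.8
slopes x,y [-0.046  0.003] rect ((1.5625972747802734, -0.05588531494140625), (200.04953002929688, 53.81631088256836), 89.74327850341797)
tcp mixer [  4.4  -0.7 171.9] rot [180.  -45.3  -5.6]
```

```bash
python3 -m handwheel '[[-0.0010,0,0.0012,0,0,0,0.005],[0,0,0,0,0,0,0.005]]'
python3 -m handwheel '[[-0.0007,0,0.0007,0,0,0,0.005],[0,0,0,0,0,0,0.005]]'
python3 bar.py 46|grep -v 'part [4-9]..\ '
```

```text
time: 22.48
tool_pos: [569.9, 37.4, 170.4]
tcp_rot: [180.0, -45.3, -5.6]
ft_force: [-0.7, 0.2, -1.5]
finger_gap: 11.0
grip_force: 59.1
time: 22.65
tool_pos: [569.9, 37.4, 169.4]
tcp_rot: [180.0, -45.3, -5.6]
ft_force: [-0.4, 0.8, -1.9]
finger_gap: 10.7
grip_force: 59.0
part 7357 x [-12.5  25.9] y [39.6 99.3] z 136.5
part 6148 x [-12.8  11. ] y [-99.3 -41.1] z 136.0
slopes x,y [-0.059  0.003] rect ((0.30568504333496094, 0.01349639892578125), (53.04944610595703, 199.90512084960938), 0.018437311053276062)
tcp mixer [  4.6  -0.7 169.5] rot [180.  -45.3  -5.6]grep: warning: stray \ before white space
```

```bash
python3 -m handwheel '[[-0.0007,0,0.0007,0,0,0,0.005],[0,0,0,0,0,0,0.005]]'
python3 -m handwheel '[[-0.0005,0,0.0005,0,0,0,0.005],[0,0,0,0,0,0,0.005]]'
python3 bar.py 46|grep -v 'part [4-9].. '
```

```text
time: 22.87
tool_pos: [570.3, 37.5, 169.1]
tcp_rot: [180.0, -45.4, -5.6]
ft_force: [-1.6, 0.6, -0.7]
finger_gap: 10.9
grip_force: 60.6
time: 23.03
tool_pos: [570.6, 37.4, 169.0]
tcp_rot: [180.0, -45.4, -5.6]
ft_force: [-2.2, -0.9, 3.7]
finger_gap: 11.1
grip_force: 63.2
part 7275 x [-12.1  25.5] y [39.7 99.2] z 135.9
part 6166 x [-12.7  11.4] y [-99.4 -41. ] z 135.9
slopes x,y [-0.068  0.   ] rect ((0.19506072998046875, -0.0984649658203125), (52.787109375, 200.01644897460938), 0.07780107110738754)
tcp mixer [  5.2  -0.7 169. ] rot [180.  -45.4  -5.6]
```

Contact is made. Release slowly and back off along the tool axis.

```bash
python3 -m handwheel '[[0,0,0,0,0,0,0.012],[0,0,0,0,0,0,0.016],[0,0,0,0,0,0,0.02],[0,0,0,0,0,0,0.025],[0,0,0,0,0,0,0.035],[0,0,0,0,0,0,0.04],[0,0,0,0,0,0,0.04]]'
python3 bar.py 45|grep -v 'part [4-9].. '
```

```text
time: 23.67
tool_pos: [569.8, 37.4, 167.5]
tcp_rot: [180.0, -45.3, -5.6]
ft_force: [-0.1, -1.2, 0.7]
finger_gap: 39.9
grip_force: 0.0
part 5992 x [-12.4  25.8] y [48.6 99.2] z 135.4
part 4949 x [-12.8  10.7] y [-99.5 -48.9] z 135.3
slopes x,y [-0.002  0.   ] rect ((6.661016464233398, -0.08400726318359375), (39.56736373901367, 199.77349853515625), 0.062251798808574677)
tcp mixer [  4.5  -0.7 167.6] rot [180.  -45.3  -5.6]
```

Bar is level (z 135.4 plus 0.6 bias is 136), x about -0.9, y about 0. Retreat and check.

```bash
python3 -m handwheel '[[0,0,-0.006,0,0,0,0.045],[0,0,-0.012,0,0,0,0.05],[0,0,-0.02,0,0,0,0.05],[0,0,-0.025,0,0,0,0.05],[0,0,-0.025,0,0,0,0.05],[0,0,-0.02,0,0,0,0.05],[0,0,0,0,0,0,0.05],[0,0,0,0,0,0,0.05]]'
python3 - <<'E'
from h import *
i,d,P=cam('wrist'); save('w_end',i)
M=R.from_euler('z',-5.7,degrees=True); B=M.inv().apply((P-[565.4,38.8,0]).reshape(-1,3)).reshape(P.shape)
def st(n,m):
    Q=B[m]; print(n,len(Q),'x',np.percentile(Q[:,0],[1,99]).round(1),'y',np.percentile(Q[:,1],[1,99]).round(1),'z',np.percentile(Q[:,2],[5,50,95]).round(1))
a=np.abs(B)
for sg in(1,-1): st('bar end',(sg*B[...,1]>40)&(sg*B[...,1]<110)&(a[...,0]<14)&(B[...,2]>130)&(B[...,2]<142))
st('block',(a[...,1]<15)&(a[...,0]<25)&(B[...,2]>170)&(B[...,2]<182))
st('bottle',(a[...,1]<30)&(a[...,0]<100)&(B[...,2]>108)&(B[...,2]<122))
s=r.sense(); print(s['ft_force'],s['tool_pos'])
E
```

```text
time: 24.38
tool_pos: [523.6, 54.5, 242.0]
tcp_rot: [179.3, -44.4, -5.6]
ft_force: [0.6, 0.0, -1.0]
finger_gap: 50.3
grip_force: 0.0
bar end 2632 x [-12.7  11.1] y [40.5 99.1] z [133.9 135.3 136.4]
bar end 2743 x [-13.   10.9] y [-99.1 -41.1] z [133.9 135.3 136.3]
block 1630 x [-15.8  13.4] y [-9.9  9.9] z [173.  175.2 176.3]
bottle 6602 x [-79.7  58.2] y [-22.3  22.5] z [108.9 114.7 116.2]
[-0.46185229  0.73124581 -0.99471236] [523.06699358  54.10021099 240.44373742]
```

View pics/w_end.png

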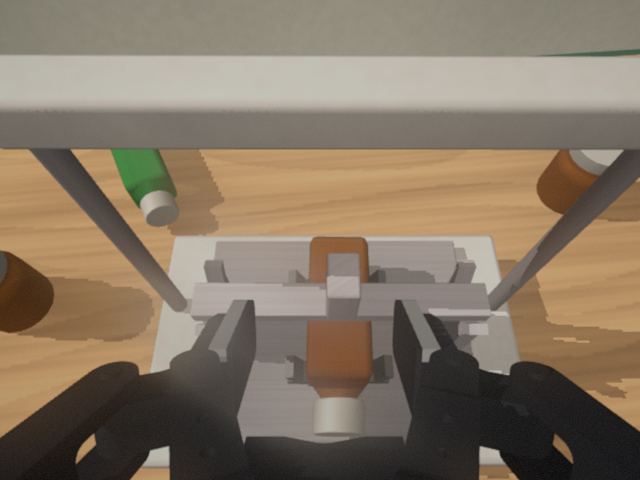

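The bar lies across both notches from (195,300) to (485,300). The bottle is under it with its cap to the front at (338,415), and the gripper is clear.

```bash
python3 -c "
from bench import r
print(r.hand_in())"
```

```text
the job is handed in; nothing more can be done
None
```

The bottle lies level in both saddles with its cap to the front, and the long bar lies level and centred in both notches over it, both released. I handed the job in at about 24 s; `hand_in()` returned no verdict.

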